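# Take the battery pack out of the gauge readout

## Robot

A 7-joint arm with a two-finger parallel gripper is mounted at the origin on the work surface. World frame = base frame: x ahead of the robot, y to its left, z up, the work surface at z = 0. Lengths are in m, angles in degrees, forces in N, time in s.
With the tool pointing down it reaches from about 0.425 to 0.875 m from the base axis. Payload 4.7 kg.
Tool frame: the origin (TCP) lies midway between the tips of the shut fingers; the grasp point (between the pads) lies 19 mm behind it; z points along the fingers, y is the line along which they close (so a half turn about z gives the same grasp; the last joint's range is limited). The gripper opens to 87 mm and grips with 3 to 60 N. Pads are 19 mm wide; open, the fingers measure 117 mm over their backs; the gripper's body (75 mm by 190 mm) begins 51 mm behind the grasp point.
Start: joints at [66.87, 18.392, -4.016, 83.108, 1.295, 78.541, -3.26], TCP at [0.264, -0.594, 0.223] pointing down, gripper open.
Joint ranges: [-163.93, 163.93], [-17.29, 119.83], [-79.2, 71.16], [3.27, 140.29], [-89.18, 269.18], [5.43, 117.66], [-154.24, 154.24]. Speed limits (degrees/s): [147.25, 147.25, 180, 180, 180, 180, 180].

## Interface

Orientations are given as [roll, pitch, yaw] about the fixed x, y, z axes, in that order (R = Rz(yaw) Ry(pitch) Rx(roll)).
In Python, from cell import env, viewer, boxes_of, masks_of gives the robot as it stands. The module is installed in compiled form; this text tells all that it offers.
- The arm moves only by the tool apply_moves, never from a script. Its argument "moves" is a list of rows, each a list of 7 numbers: the shift along the tool's x, y, z scaled (see below), then the turn, a rotation vector about the tool's x, y, z scaled (see below), then the opening, from 0 (shut) to 1 (fully open). A call has 1 to 20 rows; each row is the pose to reach, as a shift and turn from the pose commanded when the call began, along the tool's axes at that moment; what a row does not reach only later rows make up. The controller multiplies each number of a shift by 0.2 m and each number of a turn by 1.5 rad. A row lasts 1/10 s, in which the tool goes at most 50 mm and 8.59 degrees, less where a joint would pass 70% of its speed; a pose out of reach is approached as far as the arm can. A call with a number of a shift or a turn outside -1 to 1 is refused whole. A call with a gripper value outside its range is refused whole. The fingers move at their own pace and stop on an object; "grip_force" is the grip in N (left out, the last holds). Time passes only in rows, so rows that repeat a pose let the fingers close. It gives the time, the measured TCP pose, the force, the opening and the grip force at its end, in the units of the state.
- env.get_obs(): the state, without advancing time (a new reading comes with each control period).
- viewer.read_camera(name): name is "scene" or "top"; returns the picture (480x640x3 uint8, red, green, blue); there is no depth.
- viewer.get_calibration(name): a dict with "fov_y" (degrees; the focal length in pixels is half the picture's height over the tangent of half this angle, whatever the lens; pixels are square), "cx", "cy" (the principal point, pixels), "position" and "orientation" of the camera in the world. Camera axes: x right, y up, looking along -z (the intrinsics and any distortion apply to the point x, -y, -z); pixel columns grow to the right and rows downward; lengths in m; the calibration is good to about 2 mm. A picture is of the moment at which its call begins. get_calibration takes no time and is no camera call.
- env.sign_off(): hands the job in; it is judged then, once.
Trained networks look in the newest picture that a camera, given by its name, has taken for a name from the list of things; names that differ only in an ending like _2 or _b are one class to them, and where a whole thing is asked for, a point or a joint stands for the part that bears it (a point fixed in the world has none). Each returns a list of dicts, best first, with "conf" (0 to 1); they miss things now and then, are a little off and sometimes report something else, mostly with a low value. They report only what shows in the picture. A call takes as long as a camera call. They do not tell look-alikes from the thing itself.
- boxes_of(camera, target): "location" ([column, row] in pixels, amid what is visible of it).
- masks_of(camera, target): "pixels" (480x640 bool, what is visible of it) and "location" ([column, row] in pixels, amid what is visible of it).
The state is a dict: "time_s": time; "qpos": joint angles; "joint_velocities": joint speeds; "effort": joint torques, N m; "tool_pos": TCP position; "tool_rot": TCP orientation; "force": force on the tool from outside, world axes, zero at the start; "wrist_torque": the same for the moment, N m; "grip_width": finger opening in m; "grasp_force": force on a finger pad.
Only numpy, scipy, OpenCV 4.12 (cv2) and the standard library are available. Lean on these libraries where they do the work, as an engineer would, in place of code of your own. Each camera call takes 0.05 s, during which the arm holds its last target. There are 200 camera calls.

## Task

Save the last reading and shut the gauge readout down: press the store key (the wide bar key) fully in and let it up again, then press the power key (the round one); press no other key. Then squeeze the two side catches of the battery pack together, which unhooks it, and draw the pack straight up out of its well. Finish while holding it there: upright and still, pinched by its two catches, with its bottom about 5 cm or more above the top of the console and nothing else carrying it; leave the things lying around the console where they are.

Things in the scene. Friction and masses are not known exactly. Their poses are not given: they have to be found in the camera images.
- console: cordless-gauge readout, light grey housing fixed to the dark granite plate, 190 mm deep (x), 200 wide (y), 74 high. Origin: centre of its underside; keys towards -x, +y is left for someone facing the keys, z up. From the front edge (x=-95, 36 high) a key panel slopes up 10 degrees to x=-30 (47 high), then a display rises to x=0; behind that a flat deck 74 mm above the plate
- well (a point): centre of the mouth of the battery well, in the deck (74 mm above the plate), 47 mm towards +x from the console's middle. The well is 72 mm (x) by 46 mm (y) and 40 mm deep
- pack: dark battery pack, about 0.34 kg, 70 mm (x) by 44 (y) by 88 high, in the well with 1 mm play all round, lower 40 mm sunk, upper 48 mm above the deck. Origin: centre of its underside; axes as the console's when seated. Sprung grey catches on its +y and -y sides; hooks at their feet reach 4 mm under the deck and hold the pack down until both are pressed in
- left_catch (a joint): the catch on the pack's +y side: metres pressed in, 0 out (hooked) to 0.007 fully in. It unhooks at about 0.004 to 0.005; its spring pushes back with 4 N at the start and 9 N at the end
- right_catch (a joint): the same on the pack's -y side
- left_catch_face (a point): centre of the outer face of the left catch, a ribbed plate 26 mm wide (x) and 20 mm high, standing 8 mm out from the pack's side, 68 mm above the pack's underside (28 mm above the deck). The two faces are 60 mm apart when out and 46 mm apart when both are fully in (1 mm proud of the pack's sides)
- right_catch_face (a point): centre of the outer face of the right catch, opposite the left one
- store_key (a joint): store key, metres pressed: 0 up, 0.005 fully in; springs back; about 1.5 N to start, 5 N fully in. Its way runs square to the sloping panel, into it
- store_key_top (a point): centre of the top of the store key, a wide bar key 18 mm (x) by 36 mm (y), 9 mm proud of the key panel, leftmost (+y) in the row of four keys
- power_key (a joint): power key, metres pressed: as the store key
- power_key_top (a point): centre of the top of the power key, a round key 20 mm across, 9 mm proud of the panel, rightmost (-y) in the row
- back_key (a joint): one of two square keys between them, 16 mm, 14 mm left of the middle of the row, 9 mm proud: metres pressed, 0 to 0.005. Not to be pressed
- next_key (a joint): the other square key, 14 mm right of the middle of the row. Not to be pressed
- vblock: bystander: steel V-block, 70 by 45 mm, 42 mm high, loose on the plate beside or behind the console; origin at the centre of its underside
- ring_gauge: bystander: steel ring gauge, 68 mm across, 26 mm high, lying on the plate; origin at the centre of its underside
- micrometer: bystander: outside micrometer lying flat, about 135 by 65 mm, 21 mm high; origin under its middle
Mind the look-alikes: they are no part of the job. Leave any pink or purple look-alike of the pack alone.

How it is judged (in metres and radians):
On the way, in this order (a step that is already met when the one before it is completed fails the run):
1. the store key is pressed fully in, the power key up (value of joint store_key above 0.0035 m and value of joint power_key below 0.001 m), for 0.05 s.
2. then the power key is pressed fully in, the store key up again, the pack still in its place (value of joint power_key above 0.0035 m and value of joint store_key below 0.001 m and z of pack in the frame of console below 0.04 m), for 0.05 s.
3. then the pack is lifted clear of the deck with both catches pinched (value of joint each of left_catch, right_catch above 0.004 m and z of pack in the frame of console above 0.084 m and contact force between the fingers and pack above 2 N), for 0.2 s.
At the end, for the whole second after the job is handed in: the robot still holds the pack with both catches pinched in (each more than 4 mm), its underside at least 40 mm above the console's deck (more than 114 mm above the plate), upright within 0.25 rad, still (under 0.03 m/s), touching neither console nor plate; the keys are up (height (world z) of pack above 0.114 m and angle between pack's own z axis and vertical below 0.25 rad and linear speed of pack below 0.03 m/s and value of joint each of left_catch, right_catch above 0.004 m and contact force between the fingers and pack above 2 N and contact force between each of console, plate and pack below 0.2 N and value of joint each of store_key, power_key below 0.002 m); the arm keeps its last pose, push and grip.
It fails at once if one of the two square keys was pressed (value of joint any of back_key, next_key above 0.0025 m).
It fails at once if the pack was torn up past its hooks without both catches pinched (z of pack in the frame of console between 0.04 and 0.052 m and value of joint any of left_catch, right_catch below 0.0015 m).
It fails at once if a bystander was moved more than 20 mm (distance of any of vblock, ring_gauge, micrometer from where it was at the start of the episode above 0.02 m).
It also fails if it takes over 51 s, if anything falls off the work surface, if the arm or the gripper's body presses on something with over 40 N, if the wrist force passes 120 N, or if a joint passes its speed limit or range.

## Working session

There is one attempt and no reset: what is moved stays moved. The work goes in short steps, Python scripts to look and compute and a tool call to move; the robot and the scene stay as the last step left them, time stands still between calls to the robot, and variables do not carry over. Pictures are saved under pics/ and viewed, at most 10 in all, crops included, and the job is handed in when it is done.

Besides the shell and the picture viewer there is one more tool, called as name(argument=value, ...) on one line, values as JSON. apply_moves: Moves the arm, as the interface text tells. Shifts and turns lie within -1 to 1; 1 stands for 0.2 m of shift or 1.5 rad of turn. Its arguments: {"type":"object","properties":{"moves":{"type":"array","items":{"type":"array","items":{"type":"number","minimum":-1,"maximum":1}}},"grip_force":{"type":"number"}},"required":["moves"]}

```bash
mkdir -p pics; cat > h.py <<'E'
import numpy as np, cv2
from scipy.spatial.transform import Rotation as R
from cell import env, viewer, boxes_of, masks_of
def cam(n):
    c=viewer.get_calibration(n); return c
E
python3 - <<'E'
from h import *
for n in("scene","top"):
    im=viewer.read_camera(n); cv2.imwrite(f"pics/{n}0.png",im[:,:,::-1]); print(cam(n))
    for t in("console","pack","store_key","power_key","back_key","next_key","left_catch","right_catch","vblock","ring_gauge","micrometer"):
        print(n,t,[(np.round(b["location"]).tolist(),round(float(b["conf"]),2)) for b in boxes_of(n,t)][:4])
print(env.get_obs())
E
```

```text
{'fov_y': 46.064520420213086, 'cx': 314.36720708446995, 'cy': 239.01342264379247, 'position': array([1.44275842, 0.61289561, 0.71630475]), 'orientation': array([ 56.45983231,   0.19536131, 124.67824839])}
scene console [([290.0, 231.0], 0.83)]
scene pack [([192.0, 246.0], 0.91), ([273.0, 306.0], 0.77), ([281.0, 211.0], 0.62), ([340.0, 292.0], 0.58)]
scene store_key []
scene power_key []
scene back_key [([281.0, 210.0], 0.57)]
scene next_key []
scene left_catch [([264.0, 309.0], 0.84), ([336.0, 294.0], 0.63), ([213.0, 216.0], 0.58), ([290.0, 214.0], 0.49)]
scene right_catch [([192.0, 250.0], 0.85), ([368.0, 250.0], 0.73), ([288.0, 216.0], 0.29)]
scene vblock [([212.0, 215.0], 0.89)]
scene ring_gauge [([249.0, 273.0], 0.97), ([213.0, 215.0], 0.23)]
scene micrometer [([368.0, 250.0], 0.68), ([211.0, 218.0], 0.6), ([292.0, 210.0], 0.47)]
{'fov_y': 46.04905275423845, 'cx': 307.71283937127066, 'cy': 244.74337636123906, 'position': array([0.47064046, 0.06534393, 1.18181515]), 'orientation': array([ 10.40832036,   0.15163571, -88.46184341])}
top console [([374.0, 304.0], 0.57)]
top pack [([4
[... 569 characters left out ...]
s': 1.2, 'qpos': array([66.87020444, 18.39321283, -4.01432224, 83.10827905,  1.29622383,
       78.54029427, -3.26074705]), 'joint_velocities': array([ 0.04730807,  0.07825038, -0.0145876 ,  0.02317657,  0.03876717,
       -0.00452776,  0.06481711]), 'effort': array([-4.13608150e-04, -4.91104245e+01, -4.03376967e-01, -3.12771857e+01,
       -6.37779152e-02,  3.35383555e-02,  1.34994121e-05]), 'tool_pos': array([ 0.26368875, -0.59413198,  0.22256528]), 'tool_rot': array([1.79996593e+02, 4.47392151e-03, 2.39364169e+01]), 'force': array([-0.45590288, -0.2275082 , -0.34308746]), 'wrist_torque': array([ 0.01597249,  0.03764287, -0.011462  ]), 'grasp_force': 0.0, 'grip_width': 0.08702025679372696}
```

View pics/top0.png

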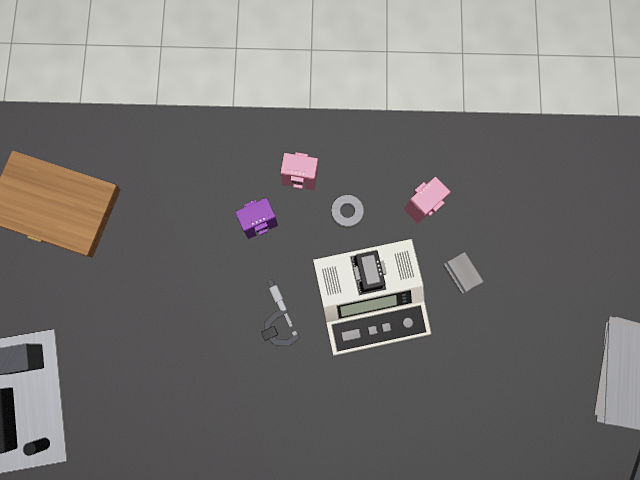

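View pics/scene0.png

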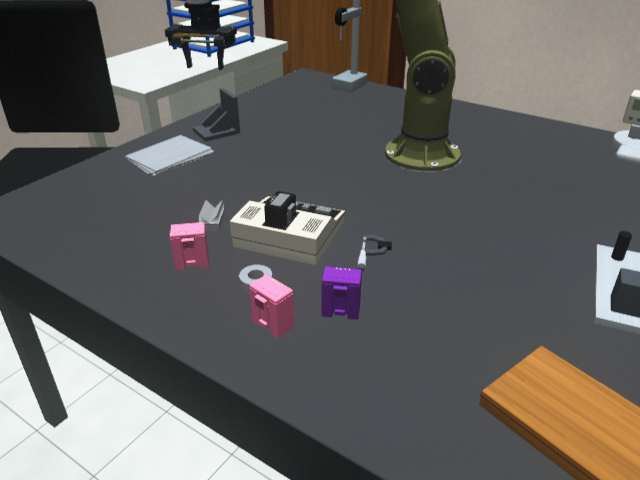

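```bash
python3 - <<'E'
import cv2
im=cv2.imread("pics/top0.png")[220:370,290:490]
cv2.imwrite("pics/crop0.png",cv2.resize(im,None,fx=4,fy=4,interpolation=cv2.INTER_CUBIC))
E
```

```text
(no output)
```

View pics/crop0.png

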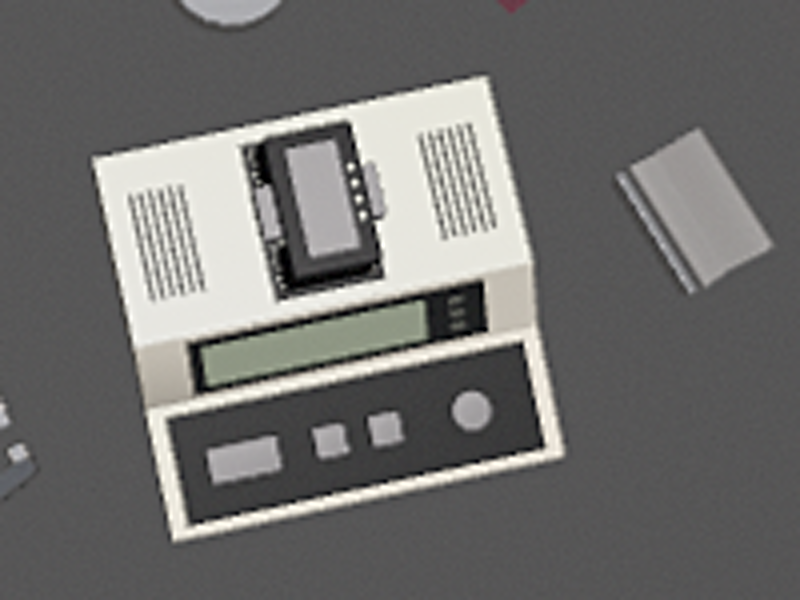

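The top picture shows the console at about (373,300). Its keys, left to right, are store bar (351,335), two squares (373,330) and (386,327), and power round (408,322).

Pack candidates in the top picture:
- dark pack in the well (370,270)
- pink look-alikes (299,170) and (428,200)
- purple look-alike (257,218)

I choose the dark pack in the well. The close crop confirms it, with grey catches on both sides. Next I fit the console pose.

```bash
cat >> h.py <<'E'
def proj(n,P):
    c=cam(n); r=R.from_euler('xyz',c['orientation'],degrees=True)
    q=r.inv().apply(np.atleast_2d(P)-c['position']); f=240/np.tan(np.radians(c['fov_y']/2))
    return np.c_[c['cx']+f*q[:,0]/-q[:,2], c['cy']+f*q[:,1]/q[:,2]]
def ray(n,uv,z):
    c=cam(n); r=R.from_euler('xyz',c['orientation'],degrees=True); f=240/np.tan(np.radians(c['fov_y']/2))
    d=r.apply([(uv[0]-c['cx'])/f,-(uv[1]-c['cy'])/f,-1]); return c['position']+d*(z-c['position'][2])/d[2]
def T(p,L): # console pose (x,y,yaw)
    return R.from_euler('z',p[2]).apply(np.atleast_2d(L))+[p[0],p[1],0]
E
python3 - <<'E'
from h import *
from scipy.optimize import least_squares
M=np.array([[.095,.1,.074],[.095,-.1,.074],[0,.1,.074],[0,-.1,.074],[-.095,.1,.036],[-.095,-.1,.036],[-.03,.1,.047],[-.03,-.1,.047]])
U=np.array([[93,157],[489,77],[135,345],[533,262],[173,541],[565,457],[148,407],[537,328]],float)
t=lambda u:(np.asarray(u,float)+.5)/4-.5+[290,220]
for k in (8,):
    s=least_squares(lambda p:(proj("top",T(p,M))-t(U)).ravel(),[.6,-.05,.2],loss='soft_l1')
    print(s.x,np.degrees(s.x[2])); print((proj("top",T(s.x,M))-t(U)).round(2).tolist())
p=s.x; np.save("p.npy",p)
inv=lambda w:R.from_euler('z',-p[2]).apply(w-[p[0],p[1],0])
for n,u in dict(store=(244,460),back=(331,441),next=(386,429),power=(472,411)).items():
    print(n,(inv(ray("top",t(u),.051))*1e3).round(1),ray("top",t(u),.051).round(4))
print("packtop",(inv(ray("top",t((325,201)),.122))*1e3).round(1))
print("catches",[(inv(ray("top",t(u),.102))*1e3).round(1).tolist() for u in((269,212),(373,190))])
# scene check
im=viewer.read_camera("scene")[:,:,::-1].copy()
for q in np.r_[proj("scene",T(p,M)),proj("scene",T(p,[[.082+.0,.022,.122],[.082,-.022,.122],[.012,.022,.122],[.012,-.022,.122]]))]:
    cv2.circle(im,tuple(int(round(v*8)) for v in q),8,(0,0,255),-1,cv2.LINE_AA,3)
cv2.imwrite("pics/sc1.png",cv2.resize(im[170:270,210:370],None,fx=5,fy=5,interpolation=cv2.INTER_CUBIC))
E
```

```text
[ 0.57590235 -0.05777374  0.23080489] 13.224146132865151
[[0.71, 0.13], [-0.26, 0.05], [0.14, 0.14], [0.09, 0.21], [0.07, -0.6], [-0.34, -0.19], [-0.32, 0.43], [-0.0, -0.2]]
store [-64.5  58.3  51. ] [ 0.4998 -0.0158  0.051 ]
back [-64.2  14.1  51. ] [ 0.5102 -0.0587  0.051 ]
next [-63.9 -13.9  51. ] [ 0.5168 -0.0859  0.051 ]
power [-64.  -57.7  51. ] [ 0.5268 -0.1285  0.051 ]
packtop [ 45.3   0.  122. ]
catches [[47.8, 24.9, 102.0], [48.1, -26.5, 102.0]]
```

View pics/sc1.png

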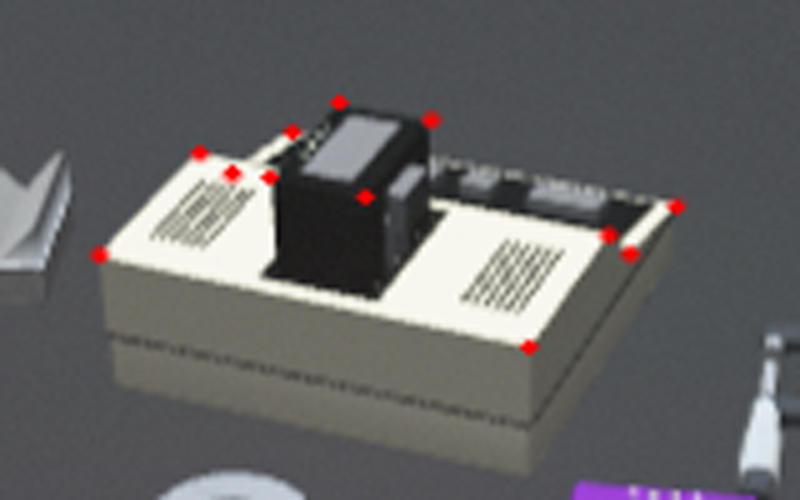

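The dots land on the console and pack corners within 1–2 px, for example the back corners at about (230,221) and (316,239). So the pose holds, and the keys come out at x=-64, y=±58 in the console frame, as the sizes given require.

```bash
cat >> h.py <<'E'
def tgt(L,tilt=0):
    """console-frame target -> move numbers from the current pose"""
    p=np.load("p.npy"); o=env.get_obs()
    r0=R.from_euler('xyz',o['tool_rot'],degrees=True)
    r1=R.from_euler('z',p[2])*R.from_euler('y',-np.radians(tilt))*R.from_euler('x',np.pi)
    w=T(p,L)[0]; s=r0.inv().apply(w-o['tool_pos'])/.2; t=(r0.inv()*r1).as_rotvec()/1.5
    print(w.round(4),"shift",s.round(3),"turn",t.round(3),"z axis",r1.apply([0,0,1]).round(3), "mv",o['tool_pos'].round(4))
E
python3 - <<'E'
from h import *
print("a10");a=np.radians(10);n=np.array([-np.sin(a),0,np.cos(a)])
k=np.array([-.0641,.058,.0504]); tgt(k+.06*n,10)
E
```

```text
a10
[ 0.4901 -0.0184  0.1095] shift [ 2.203 -2.172  0.565] turn [-0.011  0.116  0.124] z axis [ 0.169  0.04  -0.985] mv [ 0.2637 -0.5941  0.2226]
```

apply_moves(moves=[[0.2, -0.2, 0, 0, 0, 0, 0], [0.4, -0.4, 0, 0, 0, 0, 0], [0.6, -0.6, 0, 0, 0, 0, 0], [0.8, -0.8, 0, 0, 0, 0, 0], [1, -1, 0, 0, 0, 0, 0], [1, -1, 0, 0, 0, 0, 0]], grip_force=30)

```text
time_s: 1.85
tool_pos: [0.3669, -0.3264, 0.2229]
tool_rot: [180.0, -0.0, 24.1]
force: [0.3, 0.4, 0.5]
grip_width: 0.0469
grasp_force: 0.0
```

apply_moves(moves=[[0.2, -0.2, 0, 0, 0, 0, 0], [0.4, -0.4, 0, 0, 0, 0, 0], [0.6, -0.6, 0, 0, 0, 0, 0], [0.8, -0.8, 0, 0, 0, 0, 0], [1, -1, 0, 0, 0, 0, 0], [1, -1, 0, 0, 0, 0, 0]])

```text
time_s: 2.45
tool_pos: [0.4679, -0.0621, 0.2231]
tool_rot: [180.0, -0.1, 24.2]
force: [0.4, -0.7, -0.1]
grip_width: 0.0026
grasp_force: 0.0
```

apply_moves(moves=[[0.2, -0.17, 0, -0.01, 0.06, 0.06, 0], [0.2, -0.17, 0.1, -0.011, 0.116, 0.124, 0], [0.2, -0.17, 0.3, -0.011, 0.116, 0.124, 0], [0.2, -0.17, 0.4, -0.011, 0.116, 0.124, 0], [0.2, -0.17, 0.4, -0.011, 0.116, 0.124, 0], [0.2, -0.17, 0.4, -0.011, 0.116, 0.124, 0]])

```text
time_s: 3.05
tool_pos: [0.4902, -0.0189, 0.1432]
tool_rot: [180.0, -10.0, 13.3]
force: [0.3, -1.2, 0.8]
grip_width: 0.0005
grasp_force: 0.0
```

```bash
python3 - <<'E'
from h import *
a=np.radians(10);n=np.array([-np.sin(a),0,np.cos(a)])
k=np.array([-.0641,.058,.0504]); tgt(k+.01*n,10); o=env.get_obs(); print(o['grip_width'],o['tool_rot'],o['force'])
im=viewer.read_camera("top");cv2.imwrite("pics/t2.png",cv2.resize(im[200:380,280:500,::-1],None,fx=3.3,fy=3.3))
E
```

```text
[ 0.4985 -0.0164  0.0602] shift [-0.029 -0.003  0.416] turn [ 0. -0.  0.] z axis [ 0.169  0.04  -0.985] mv [ 0.4902 -0.0189  0.1432]
0.00047782281664782194 [179.9807838  -10.03380092  13.262845  ] [ 0.31132771 -1.1882847   0.84551803]
```

View pics/t2.png

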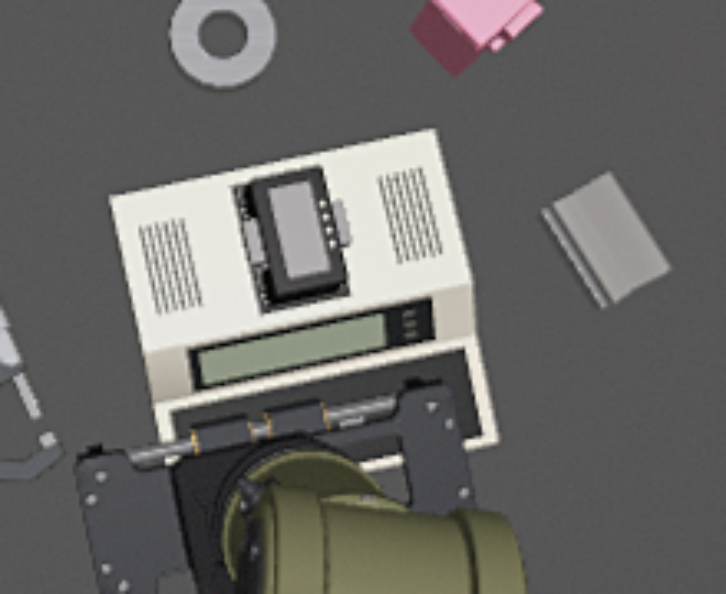

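The gripper hides the store key at about (350,333) and is lined up with the row of keys. Approaching.

apply_moves(moves=[[-0.03, 0, 0.1, 0, 0, 0, 0], [-0.03, 0, 0.25, 0, 0, 0, 0], [-0.03, 0, 0.4, 0, 0, 0, 0], [-0.03, 0, 0.44, 0, 0, 0, 0], [-0.03, 0, 0.44, 0, 0, 0, 0], [-0.03, 0, 0.44, 0, 0, 0, 0]])

```text
time_s: 3.7
tool_pos: [0.5003, -0.017, 0.0566]
tool_rot: [179.9, -10.1, 13.3]
force: [0.5, 0.7, 0.7]
grip_width: 0.0003
grasp_force: 0.0
```

apply_moves(moves=[[0, 0, 0.015, 0, 0, 0, 0], [0, 0, 0.03, 0, 0, 0, 0], [0, 0, 0.04, 0, 0, 0, 0], [0, 0, 0.046, 0, 0, 0, 0], [0, 0, 0.05, 0, 0, 0, 0], [0, 0, 0.05, 0, 0, 0, 0], [0, 0, 0.05, 0, 0, 0, 0]])

```text
time_s: 4.4
tool_pos: [0.5018, -0.0167, 0.0461]
tool_rot: [179.9, -10.1, 13.3]
force: [-0.4, -1.0, 7.9]
grip_width: 0.0004
grasp_force: 3.9
```

```bash
python3 - <<'E'
from h import *
a=np.radians(10);n=np.array([-np.sin(a),0,np.cos(a)])
k=np.array([-.0641,.058,.0504]); tgt(k-.005*n,10); o=env.get_obs(); print(o['force'])
E
```

```text
[ 0.5011 -0.0158  0.0455] shift [-0.003 -0.006  0.003] turn [ 0.001 -0.001  0.   ] z axis [ 0.169  0.04  -0.985] mv [ 0.5018 -0.0167  0.0461]
[-0.36083253 -0.99953494  7.92857508]
```

apply_moves(moves=[[0, 0, 0.01, 0, 0, 0, 0], [0, 0, 0.015, 0, 0, 0, 0], [0, 0, 0.015, 0, 0, 0, 0], [0, 0, 0.015, 0, 0, 0, 0]])

```text
time_s: 4.8
tool_pos: [0.5021, -0.0167, 0.0455]
tool_rot: [179.8, -10.0, 13.3]
force: [-16.7, -0.9, 36.0]
grip_width: 0.0004
grasp_force: 18.9
```

apply_moves(moves=[[0, 0, -0.05, 0, 0, 0, 0], [0, 0, -0.2, 0, 0, 0, 0], [0, 0, -0.25, 0, 0, 0, 0], [0, 0, -0.25, 0, 0, 0, 0], [0, 0, -0.25, 0, 0, 0, 0]])

```text
time_s: 5.3
tool_pos: [0.492, -0.0183, 0.0904]
tool_rot: [180.0, -9.9, 13.2]
force: [0.4, 0.1, 0.1]
grip_width: 0.0003
grasp_force: 0.0
```

```bash
python3 - <<'E'
from h import *
a=np.radians(10);n=np.array([-np.sin(a),0,np.cos(a)])
k=np.array([-.0641,-.058,.0504]); tgt(k+.005*n,10)
E
```

```text
[ 0.5259 -0.1291  0.0553] shift [0.007 0.578 0.179] turn [0.    0.001 0.   ] z axis [ 0.169  0.04  -0.985] mv [ 0.492  -0.0183  0.0904]
```

apply_moves(moves=[[0.007, 0.15, 0, 0, 0, 0, 0], [0.007, 0.35, 0, 0, 0, 0, 0], [0.007, 0.55, 0, 0, 0, 0, 0], [0.007, 0.578, 0, 0, 0, 0, 0], [0.007, 0.578, 0, 0, 0, 0, 0], [0.007, 0.578, 0.1, 0, 0, 0, 0], [0.007, 0.578, 0.17, 0, 0, 0, 0], [0.007, 0.578, 0.175, 0, 0, 0, 0], [0.007, 0.578, 0.175, 0, 0, 0, 0]])

```text
time_s: 6.2
tool_pos: [0.5259, -0.1277, 0.0564]
tool_rot: [-179.9, -9.9, 13.3]
force: [0.8, 0.6, 0.7]
grip_width: 0.0009
grasp_force: 0.0
```

apply_moves(moves=[[0, 0, 0.015, 0, 0, 0, 0], [0, 0, 0.03, 0, 0, 0, 0], [0, 0, 0.045, 0, 0, 0, 0], [0, 0, 0.052, 0, 0, 0, 0], [0, 0, 0.056, 0, 0, 0, 0], [0, 0, 0.058, 0, 0, 0, 0], [0, 0, 0.058, 0, 0, 0, 0]])

```text
time_s: 6.9
tool_pos: [0.5289, -0.1287, 0.0462]
tool_rot: [180.0, -10.0, 13.3]
force: [-1.4, 0.3, 5.6]
grip_width: 0.0004
grasp_force: 2.5
```

apply_moves(moves=[[0, 0, 0.005, 0, 0, 0, 0], [0, 0, 0.009, 0, 0, 0, 0], [0, 0, 0.009, 0, 0, 0, 0], [0, 0, 0.009, 0, 0, 0, 0]])

```text
time_s: 7.3
tool_pos: [0.529, -0.1287, 0.0459]
tool_rot: [179.9, -10.0, 13.3]
force: [-9.2, 2.5, 19.0]
grip_width: 0.0003
grasp_force: 10.0
```

apply_moves(moves=[[0, 0, -0.05, 0, 0, 0, 0], [0, 0, -0.25, 0, 0, 0, 0], [0, 0, -0.5, 0, 0, 0, 0], [0, 0, -0.75, 0, 0, 0, 0], [0, 0, -0.9, 0, 0, 0, 1], [0, 0, -0.9, 0, 0, 0, 1], [0, 0, -0.9, 0, 0, 0, 1]])

```text
time_s: 8.0
tool_pos: [0.498, -0.1359, 0.2212]
tool_rot: [179.9, -10.0, 13.2]
force: [-0.6, -0.1, -0.6]
grip_width: 0.0168
grasp_force: 0.0
```

```bash
python3 - <<'E'
from h import *
tgt([.047,0,.2]);tgt([.047,0,.083]);print(env.get_obs()['time_s'])
im=viewer.read_camera("top");cv2.imwrite("pics/t3.png",cv2.resize(im[200:380,280:500,::-1],None,fx=3.3,fy=3.3))
E
```

```text
[ 0.6217 -0.047   0.2   ] shift [ 0.674 -0.291  0.226] turn [ 0.001 -0.116  0.   ] z axis [ 0. -0. -1.] mv [ 0.498  -0.1359  0.2212]
[ 0.6217 -0.047   0.083 ] shift [ 0.573 -0.292  0.802] turn [ 0.001 -0.116  0.   ] z axis [ 0. -0. -1.] mv [ 0.498  -0.1359  0.2212]
8.0
```

apply_moves(moves=[[0.1, -0.05, 0, 0, -0.06, 0, 1], [0.3, -0.1, 0.05, 0, -0.116, 0, 1], [0.5, -0.2, 0.1, 0, -0.116, 0, 1], [0.674, -0.291, 0.15, 0, -0.116, 0, 1], [0.674, -0.291, 0.2, 0, -0.116, 0, 1], [0.674, -0.291, 0.2, 0, -0.116, 0, 1], [0.674, -0.291, 0.2, 0, -0.116, 0, 1], [0.674, -0.291, 0.2, 0, -0.116, 0, 1], [0.674, -0.291, 0.2, 0, -0.116, 0, 1]])

```text
time_s: 8.95
tool_pos: [0.6205, -0.0483, 0.2057]
tool_rot: [179.9, -0.0, 13.1]
force: [0.4, -0.3, 0.2]
grip_width: 0.0854
grasp_force: 0.0
```

```bash
python3 - <<'E'
from h import *
tgt([.047,0,.083]);o=env.get_obs();print(o['grip_width'],o['tool_rot'])
im=viewer.read_camera("scene");cv2.imwrite("pics/s3.png",cv2.resize(im[120:270,200:380,::-1],None,fx=4,fy=4))
E
```

```text
[ 0.6217 -0.047   0.083 ] shift [ 0.007 -0.006  0.614] turn [ 0.001 -0.001 -0.001] z axis [ 0. -0. -1.] mv [ 0.6205 -0.0483  0.2057]
0.08536979473135113 [ 1.79910549e+02 -4.99494196e-02  1.31461991e+01]
```

View pics/s3.png

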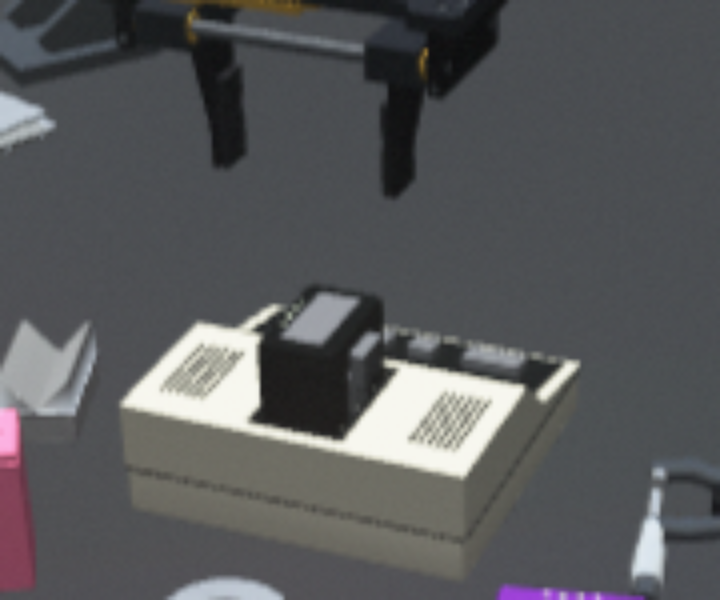

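View pics/t3.png

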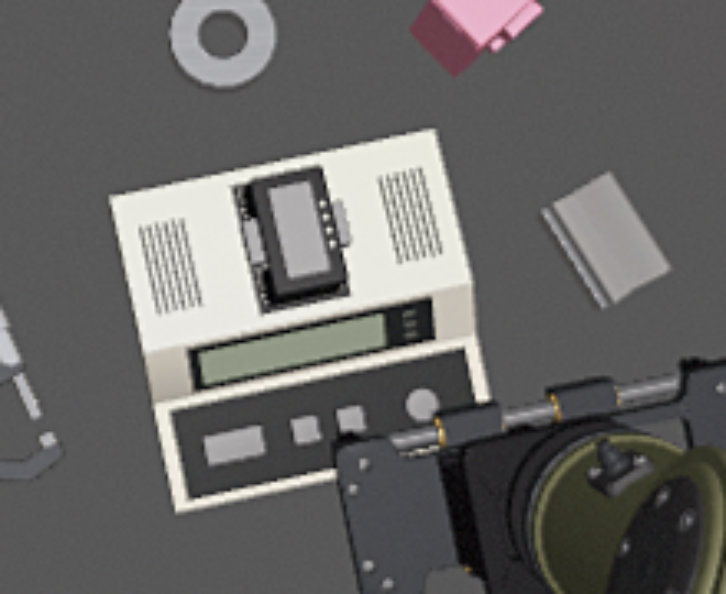

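In the scene picture the fingers, tips at (257,161) and (299,168), straddle the pack at (280,207). In the top picture all keys are up and nothing has moved. Descending, then closing on the catches.

apply_moves(moves=[[0.007, -0.006, 0.1, 0, 0, 0, 1], [0.007, -0.006, 0.25, 0, 0, 0, 1], [0.007, -0.006, 0.4, 0, 0, 0, 1], [0.007, -0.006, 0.5, 0, 0, 0, 1], [0.007, -0.006, 0.58, 0, 0, 0, 1], [0.007, -0.006, 0.614, 0, 0, 0, 1], [0.007, -0.006, 0.614, 0, 0, 0, 1], [0.007, -0.006, 0.614, 0, 0, 0, 1]])

```text
time_s: 9.8
tool_pos: [0.6228, -0.0456, 0.0835]
tool_rot: [179.9, -0.1, 13.2]
force: [0.1, -0.5, 0.8]
grip_width: 0.0871
grasp_force: 0.0
```

apply_moves(moves=[[0, 0, 0, 0, 0, 0, 0.8], [0, 0, 0, 0, 0, 0, 0.72], [0, 0, 0, 0, 0, 0, 0.66], [0, 0, 0, 0, 0, 0, 0.6], [0, 0, 0, 0, 0, 0, 0.5], [0, 0, 0, 0, 0, 0, 0.3], [0, 0, 0, 0, 0, 0, 0], [0, 0, 0, 0, 0, 0, 0], [0, 0, 0, 0, 0, 0, 0], [0, 0, 0, 0, 0, 0, 0], [0, 0, 0, 0, 0, 0, 0]], grip_force=35)

```text
time_s: 10.9
tool_pos: [0.6223, -0.0458, 0.0829]
tool_rot: [179.9, -0.1, 13.2]
force: [-1.5, -0.9, 5.8]
grip_width: 0.0436
grasp_force: 35.0
```

```bash
python3 - <<'E'
from h import *
tgt([.047,0,.083]);o=env.get_obs();print(o['grip_width'],o['tool_rot'],o['force'],o['wrist_torque'],o['grasp_force'])
E
```

```text
[ 0.6217 -0.047   0.083 ] shift [-0.005  0.005 -0.001] turn [ 0.001 -0.001  0.   ] z axis [ 0. -0. -1.] mv [ 0.6223 -0.0458  0.0829]
0.043587145413688536 [ 1.79948147e+02 -5.77629378e-02  1.32424426e+01] [-1.45639708 -0.91016747  5.84752673] [-0.05815662  0.25095033  0.07569782] 34.99731233372586
```

```bash
python3 - <<'E'
from h import *
im=viewer.read_camera("scene");cv2.imwrite("pics/s4.png",cv2.resize(im[160:250,220:340,::-1],None,fx=6,fy=6,interpolation=cv2.INTER_CUBIC))
E
```

```text
(no output)
```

View pics/s4.png

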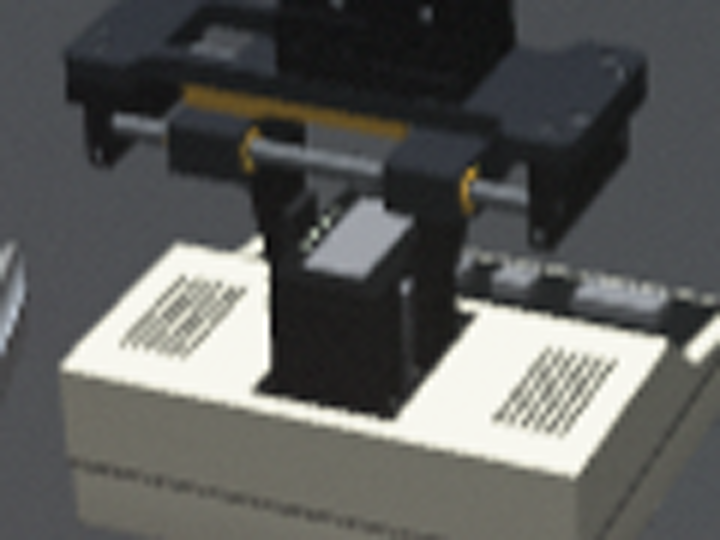

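The fingers hold both sides of the pack, and a sliver of the left catch shows at about (287,212) beside the pad. Lifting gently, 6 mm first.

apply_moves(moves=[[0, 0, -0.005, 0, 0, 0, 0], [0, 0, -0.01, 0, 0, 0, 0], [0, 0, -0.015, 0, 0, 0, 0], [0, 0, -0.02, 0, 0, 0, 0], [0, 0, -0.025, 0, 0, 0, 0], [0, 0, -0.03, 0, 0, 0, 0], [0, 0, -0.03, 0, 0, 0, 0]])

```text
time_s: 11.65
tool_pos: [0.6221, -0.0455, 0.0885]
tool_rot: [180.0, -0.0, 13.3]
force: [-0.8, 0.1, -3.4]
grip_width: 0.0435
grasp_force: 35.0
```

Only the pack's own weight (-3.4 N) is on the wrist, so it is unhooked. Lifting on.

apply_moves(moves=[[0, 0, -0.03, 0, 0, 0, 0], [0, 0, -0.06, 0, 0, 0, 0], [0, 0, -0.1, 0, 0, 0, 0], [0, 0, -0.14, 0, 0, 0, 0], [0, 0, -0.18, 0, 0, 0, 0], [0, 0, -0.22, 0, 0, 0, 0], [0, 0, -0.26, 0, 0, 0, 0], [0, 0, -0.3, 0, 0, 0, 0], [0, 0, -0.34, 0, 0, 0, 0], [0, 0, -0.38, 0, 0, 0, 0], [0, 0, -0.42, 0, 0, 0, 0], [0, 0, -0.46, 0, 0, 0, 0], [0, 0, -0.49, 0, 0, 0, 0], [0, 0, -0.51, 0, 0, 0, 0], [0, 0, -0.52, 0, 0, 0, 0], [0, 0, -0.52, 0, 0, 0, 0], [0, 0, -0.52, 0, 0, 0, 0], [0, 0, -0.52, 0, 0, 0, 0], [0, 0, -0.52, 0, 0, 0, 0], [0, 0, -0.52, 0, 0, 0, 0]])

```text
time_s: 13.65
tool_pos: [0.6219, -0.0455, 0.1921]
tool_rot: [180.0, -0.0, 13.3]
force: [0.1, 0.5, -3.6]
grip_width: 0.0436
grasp_force: 35.0
```

```bash
python3 - <<'E'
from h import *
print(env.get_obs()['force'])
im=viewer.read_camera("scene");cv2.imwrite("pics/s5.png",cv2.resize(im[120:250,210:360,::-1],None,fx=4.5,fy=4.5,interpolation=cv2.INTER_CUBIC))
E
```

```text
[ 0.13905335  0.52983957 -3.55578003]
```

View pics/s5.png

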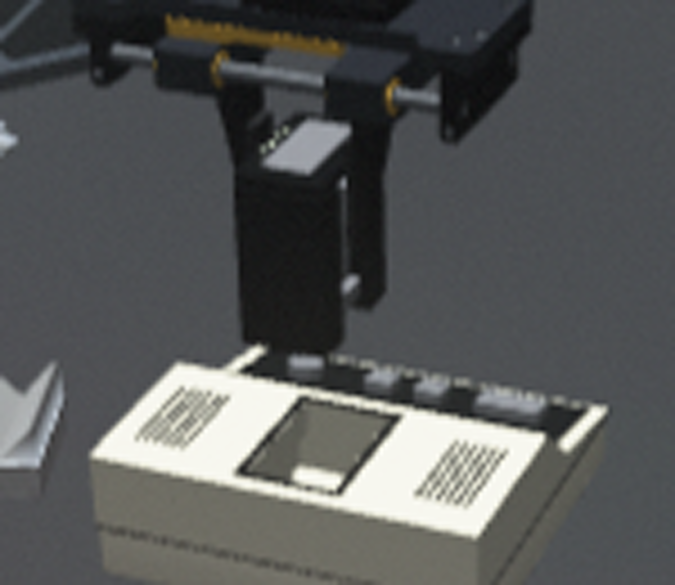

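The pack hangs upright in the gripper, bottom at about (275,196) in the picture, clear of the empty well. The lift of about 109 mm puts its underside near 143 mm. Handing in.

```bash
python3 -c "
from h import *
print(env.sign_off())"
```

```text
the job is handed in; nothing more can be done
None
```

I pressed the store key and then the power key to their stops. The pack came up out of its well pinched by both catches and is held upright with its underside about 7 cm above the deck. I've handed the job in; it returned no verdict.

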